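Lay the retaining bar over a shoe on its drying carrier

TASK

Pick up the aluminium retaining bar and lay it across the two yellow uprights of the shoe carrier, over the toe of the black shoe, so that it lies level, fully down in both notches, with an end sticking out past each upright. Lower it in rather than dropping it, let go of it, and do not shift the shoe or disturb the brush, the tin or the bottle.

Things in the scene. Friction and masses are not known exactly. Their poses are not given: they have to be found in the camera images.
- bar: Retaining bar: straight square aluminium bar with orange plastic end caps, 200 mm long (its y axis), 22 mm wide (x) and 22 mm high (z), about 0.2 kg. Starts lying on the bench to the left or right of the carrier, at any of many angles. Origin: centre of its underside. Either way round will do.
- bar_mid (a point): The centre of the bar, 11 mm above the middle of its underside.
- carrier: Shoe carrier fixed to the bench: 8 mm plywood board 305 x 115 mm (x -217 to +88), with a 70 x 190 mm crosspiece bearing two yellow uprights centred at x = 0, y = -72 and +72 mm, each 14 mm thick (y), 56 mm wide (x), 110 mm tall, with an open notch in the top running through along y. Origin: on the bench midway between the uprights; x to the shoe's toe, y from upright to upright, z up.
- rest (a point): Point midway between the two notches at the height of their floors, 80 mm above the bench; axes as the carrier's. Each notch is 30 mm wide (x) between straight cheeks 16 mm high; above these, lips flare to a mouth about 40 mm wide, tops 110 mm above the bench.
- shoe: Loose black shoe with a pale insert in its mouth, on the carrier's board between the uprights, toe along carrier +x. 278 mm long, 98 wide, about 0.55 kg. Origin: on its sole about midway between the uprights, 72 mm behind the toe tip. Height above the bench: about 51 mm beneath the bar's place, 65 mm at 60 mm behind it, up to 105 mm towards the heel. Must not be shifted.
- brush: Shoe brush lying bristles down, wooden back, 170 mm long (y), 55 mm wide (x), 42 mm high; on the other side of the carrier from the bar. Leave alone. Origin: centre of its underside.
- tin: Dark round polish tin with a pale lid, 76 mm across and 34 mm high. Leave alone. Origin: centre of its underside.
- dye: Amber dye bottle with black cap, 68 mm across and 150 mm high. Leave alone. Origin: centre of its underside.
Things that resemble listed ones, but are neither listed nor needed, are in the scene too. Of the things like the bar, leave any that is brown or pink; of the rest the smaller one is meant.

How it is judged:
At the end, for the whole second after the job is handed in: Bar at rest in both notches: centre within 8 mm of the line between the notches, within 19 mm of the midpoint along it, 11 +- 4 mm above the notch floors, length within 0.09 rad of the carrier's y axis (so level too); shoe within 15 mm of its start (x of bar_mid in the frame of rest between -0.008 and 0.008 m and y of bar_mid in the frame of rest between -0.019 and 0.019 m and z of bar_mid in the frame of rest between 0.007 and 0.015 m and angle between the y axis of bar and the y axis of carrier, either way round below 0.09 rad and linear speed of bar below 0.02 m/s and distance of shoe from where it was at the start of the episode below 0.015 m); the robot touches nothing.
It fails at once if the bar falls freely (faster than 0.6 m/s, some 18 mm of fall, while not held) (linear speed of bar above 0.6 m/s and contact force between the fingers and bar below 0.3 N).
It fails at once if the shoe is shifted by more than 15 mm or tipped by more than 0.2 rad (distance of shoe from where it was at the start of the episode above 0.015 m or angle between shoe's own z axis and vertical above 0.2 rad).
It fails at once if the brush, the tin or the bottle is moved by more than 30 mm (distance of any of brush, tin, dye from where it was at the start of the episode above 0.03 m).
It also fails if it takes over 38 s, if anything falls off the work surface, if the arm or the gripper's body presses on something with over 40 N, if the wrist force passes 120 N, or if a joint passes its speed limit or range.

ROBOT

A 6-joint arm with a two-finger parallel gripper is mounted at the origin on the work surface. World frame = base frame: x ahead of the robot, y to its left, z up, the work surface at z = 0. Lengths are in m, angles in rad, forces in N, time in s.
With the tool pointing down it reaches from about 0.4 to 0.825 m from the base axis. Payload 7 kg.
Tool frame: the origin (TCP) lies on the front face of the gripper's body, between the roots of the fingers; the fingertips stand 66 mm ahead of it and the grasp point (between the pads) lies 47 mm ahead of it; z points along the fingers, y is the line along which they close (so a half turn about z gives the same grasp; the last joint's range is limited). The gripper opens to 88 mm and grips with 3 to 60 N. Pads are 19 mm wide; open, the fingers measure 130 mm over their backs; the gripper's body (78 mm by 193 mm) begins 47 mm behind the grasp point.
Start: joints at [1.517, 0.359, 0.012, 0, -1.224, -0.288], TCP at [0.226, 0.636, 0.292] pointing down, gripper open.
Joint ranges: [-3.07, 3.07], [-1.43, 2.12], [-1.02, 1.25], [-3.03, 1.67], [-3.05, -0], [-3.03, 3.03]. Speed limits (rad/s): [2.39, 2.39, 3.01, 3.14, 3.14, 3.14].

INTERFACE

Orientations are given as [roll, pitch, yaw] about the fixed x, y, z axes, in that order (R = Rz(yaw) Ry(pitch) Rx(roll)).
In Python, from station import arm gives the robot as it stands. The module is installed in compiled form; this text tells all that it offers.
- The arm moves only by the tool move_arm, never from a script. Its argument "increments" is a list of rows, each an object of numbers: "jaw": the gripper command: -1 is shut, 1 is fully open, values between are in proportion; "dx", "dy", "dz": the shift along the tool's x, y, z in m; "twist": the turn about the tool's z in rad. A call has 1 to 12 rows; each row shifts and turns the commanded pose from where the row before left it, along the tool's axes as they then stand; what a row does not reach is not made up. A row lasts 1/12 s, in which the tool goes at most 41.7 mm and 7.16 degrees, less where a joint would pass 70% of its speed; a pose out of reach is approached as far as the arm can. A call is refused whole if a number of a shift passes 0.0417 or a number of a turn 0.125, either way. A call with a gripper value outside its range is refused whole. The fingers move at their own pace and stop on an object; "force" is the grip in N (left out, the last holds). Time passes only in rows, so rows that do not move let the fingers close. It gives the time, the measured TCP pose, the force, the opening and the grip force at its end, in the units of the state.
- arm.get_state(): the state, without advancing time (a new reading comes with each control period).
- arm.grab_frame(name): name is "scene" or "top" or "wrist"; returns the picture (420x560x3 uint8, blue, green, red); there is no depth.
- arm.camera_info(name): a dict with "K" (3x3 intrinsics, pixels), "extrinsics" (4x4, takes a point from camera to world coordinates). Camera axes: x right, y down, z forward; pixel columns grow to the right and rows downward; lengths in m; the calibration is good to about 2 mm. A picture is of the moment at which its call begins: read the wrist's pose just before it. camera_info takes no time and is no camera call; for the wrist camera it gives the pose at the moment of the call.
- arm.job_done(): hands the job in; it is judged then, once.
Trained networks look in the newest picture that a camera, given by its name, has taken for a name from the list of things; names that differ only in an ending like _2 or _b are one class to them, and where a whole thing is asked for, a point or a joint stands for the part that bears it (a point fixed in the world has none). Each returns a list of dicts, best first, with "score" (0 to 1); they miss things now and then, are a little off and sometimes report something else, mostly with a low value. They report only what shows in the picture. A call takes as long as a camera call. They do not tell look-alikes from the thing itself.
- arm.find_in(camera, name): "position" ([x, y, z] in m, in world coordinates, good to about 4 mm: the middle of the surface that is visible of it).
- arm.silhouettes(camera, name): "pixels" (420x560 bool, what is visible of it).
- arm.pinpoint(camera, name): "position" ([x, y, z] in m, in world coordinates, good to about 4 mm: a listed point, or the origin of a listed thing).
The state is a dict: "t": time; "q": joint angles; "qd": joint speeds; "joint_efforts": joint torques, N m; "eef_pos": TCP position; "ee_rot": TCP orientation; "force": force on the tool from outside, world axes, zero at the start; "moment": the same for the moment, N m; "width": finger opening in m; "gripper_force": force on a finger pad.
Only numpy, scipy, OpenCV 4.12 (cv2) and the standard library are available. Lean on these libraries where they do the work, as an engineer would, in place of code of your own. Each camera call takes 0.05 s, during which the arm holds its last target. There are 200 camera calls.

## Working session

There is one attempt and no reset: what is moved stays moved. The work goes in short steps, Python scripts to look and compute and a tool call to move; the robot and the scene stay as the last step left them, time stands still between calls to the robot, and variables do not carry over. Pictures are saved under pics/ and viewed, at most 10 in all, crops included, and the job is handed in when it is done.

Besides the shell and the picture viewer there is one more tool, called after ">>>" in YAML: its name, and indented under it one key for each argument. move_arm: Moves the arm, as the interface text tells. Its arguments: {"type":"object","properties":{"increments":{"type":"array"},"force":{"type":"number"}},"required":["increments"]}

```bash
mkdir -p pics; cat > h.py <<'E'
import numpy as np, cv2
from station import arm
def ray(cam,uv,z,info=None):
    i=info or arm.camera_info(cam);K=np.array(i["K"]);T=np.array(i["extrinsics"])
    d=T[:3,:3]@np.linalg.solve(K,np.array([uv[0],uv[1],1.]));o=T[:3,3]
    return o+d*(z-o[2])/d[2]
def proj(cam,p):
    i=arm.camera_info(cam);K=np.array(i["K"]);T=np.array(i["extrinsics"])
    c=K@(T[:3,:3].T@(np.array(p)-T[:3,3]));return (c[:2]/c[2]).round(1)
E
python3 - <<'E'
from h import *
a=arm.grab_frame("top");b=arm.grab_frame("scene")
cv2.imwrite("pics/top.png",a);cv2.imwrite("pics/scene.png",b)
for c in["top","scene"]:
  for n in["bar","bar_mid","rest","carrier","shoe","brush","tin","dye"]:
    for r in arm.pinpoint(c,n)[:4]: print(c,n,round(r["score"],2),np.round(r["position"],3),proj(c,r["position"]))
s=arm.get_state();print(s["t"],s["eef_pos"],s["ee_rot"],s["width"])
E
```

```text
top bar 0.93 [ 0.517  0.316 -0.001] [218.2 214.8]
top bar 0.77 [ 0.264  0.313 -0.003] [218.6 299.8]
top bar 0.72 [0.47  0.542 0.001] [143.  230.7]
top bar 0.72 [0.802 0.174 0.002] [265.2 121.2]
top bar_mid 0.96 [0.471 0.546 0.015] [140.2 230.5]
top bar_mid 0.87 [0.264 0.316 0.015] [216.6 300.6]
top bar_mid 0.8 [0.517 0.312 0.013] [218.4 214.6]
top bar_mid 0.71 [0.803 0.172 0.008] [265.7 120.2]
top rest 0.86 [ 0.605 -0.006  0.079] [326.5 182.1]
top carrier 0.67 [ 0.604 -0.005  0.004] [324.7 185.5]
top shoe 0.8 [0.602 0.004 0.008] [321.9 186. ]
top brush 0.97 [ 0.517 -0.327 -0.002] [433.3 214. ]
top brush 0.65 [ 0.603 -0.005  0.079] [326.1 182.7]
top brush 0.34 [0.683 0.343 0.002] [209.5 160.4]
top tin 0.63 [ 0.685 -0.299 -0.   ] [422.4 158.2]
top dye 0.68 [0.683 0.342 0.003] [209.6 160.1]
top dye 0.61 [ 0.604 -0.003  0.079] [325.6 182.4]
scene bar 0.85 [ 0.518  0.311 -0.001] [329.8 271.5]
scene bar 0.78 [0.804 0.171 0.001] [211.5 280. ]
scene bar 0.69 [0.267 0.313 0.   ] [398.7 240.7]
scene bar 0.64 [0.47  0.545 0.005] [404.5 317.4]
scene bar_mid 0.85 [0.798 0.17  0.012] [213.2 275.6]
scene bar_mid 0.7 [0.265 0.31  0.014] [399.2 236. ]
scene bar_mid 0.57 [0.514 0.316 0.011] [332.6 268.8]
scene bar_mid 0.55 [0.472 0.542 0.011] [403.5 315.2]
scene rest 0.66 [ 0.607 -0.007  0.078] [242.6 201.6]
scene carrier 0.82 [ 0.607 -0.004  0.   ] [243.9 222.8]
scene shoe 0.83 [0.606 0.    0.012] [244.8 220.6]
scene brush 0.78 [ 0.518 -0.328 -0.   ] [220.8 169.3]
scene tin 0.78 [ 0.682 -0.299 -0.003] [181.7 186.7]
scene dye 0.84 [0.68  0.34  0.001] [285.8 300.8]
0.9 [0.22626819 0.63589949 0.29217656] [ 3.14158272e+00  2.57141249e-05 -3.41825338e-01] 0.08750878357817148
```

View pics/top.png

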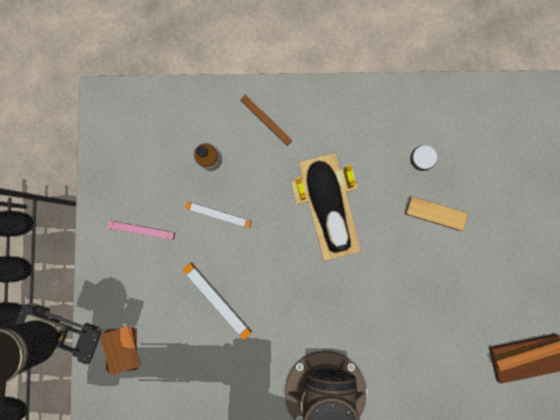

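View pics/scene.png

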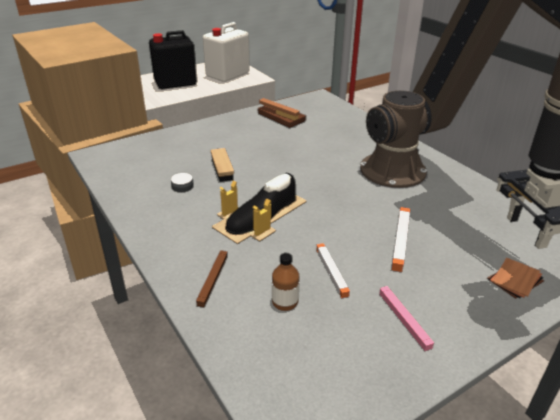

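The top picture shows four bar-like things: a small white/orange-capped bar at (218,214), a longer one at (216,300), a pink one at (140,230) and a brown one at (266,120). I choose the smaller capped bar at (218,214). The carrier is at (326,190) and the bottle at (207,156).

```bash
python3 - <<'E'
from h import *
a=arm.grab_frame("top")
cv2.imwrite("pics/crop.png",cv2.resize(a[130:350,120:380],None,fx=3,fy=2.7,interpolation=cv2.INTER_CUBIC))
for r in arm.silhouettes("top","bar"):
    p=np.argwhere(r["pixels"])[:,::-1].astype(np.float32)
    (c,wh,_)=cv2.minAreaRect(p)
    P=np.array([ray("top",x,0.02)[:2] for x in p]);m=P.mean(0);w,V=np.linalg.eigh(np.cov((P-m).T));q=(P-m)@V
    print(round(r["score"],2),p.mean(0).round(1),m.round(4),"ang",np.degrees(np.arctan2(V[1,1],V[0,1])).round(1),np.ptp(q,axis=0).round(3))
hsv=cv2.cvtColor(a,cv2.COLOR_BGR2HSV)
m=cv2.inRange(hsv,(22,190,90),(35,255,255));n,l,st,ce=cv2.connectedComponentsWithStats(m)
for i in range(1,n):
    if st[i,4]>15: print(st[i],ce[i].round(1),ray("top",ce[i],.1).round(4))
E
```

```text
0.92 [217.1 300.5] [0.2654 0.3136] ang -138.1 [0.035 0.273]
0.92 [140.2 229.6] [0.4735 0.5446] ang 79.5 [0.026 0.205]
0.66 [267.3 121.3] [0.797  0.1661] ang 45.2 [0.024 0.196]
0.61 [217.6 214.3] [0.5179 0.3138] ang 72.7 [0.029 0.202]
[345 165  11  22 117] [349.5 175.9] [ 0.6193 -0.069   0.1   ]
[297 178   8  21  92] [300.4 188.2] [0.5858 0.0685 0.1   ]
```

View pics/crop.png

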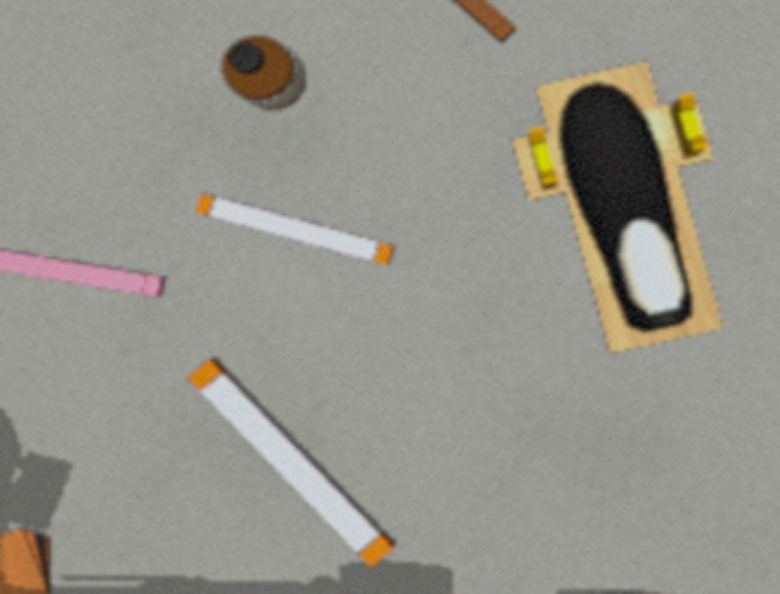

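The crop shows the small bar at crop (293,228): white, with orange caps and about 0.20 m long. The other capped bar is 0.27 m, so the choice holds. I'll move above the small one.

>>> move_arm:
  increments:
    - {"jaw":1,"dx":0.032,"dy":0.017}
    - {"jaw":1,"dx":0.032,"dy":0.017}
    - {"jaw":1,"dx":0.032,"dy":0.017}
    - {"jaw":1,"dx":0.032,"dy":0.017}
    - {"jaw":1,"dx":0.032,"dy":0.017}
    - {"jaw":1,"dx":0.032,"dy":0.017}
    - {"jaw":1,"dx":0.032,"dy":0.017}
    - {"jaw":1,"dx":0.032,"dy":0.017}
    - {"jaw":1,"dx":0.032,"dy":0.017}
    - {"jaw":1,"dx":0.032,"dy":0.017}
    - {"jaw":1,"dx":0.032,"dy":0.017}
    - {"jaw":1,"dx":0.031,"dy":0.018}

```text
$.increments[0]: bad value
```

>>> move_arm:
  increments:
    - {"jaw":1,"twist":0.125}
    - {"jaw":1,"twist":0.125}
    - {"jaw":1,"twist":0.125}
    - {"jaw":1,"twist":0.125}
    - {"jaw":1,"twist":0.125}
    - {"jaw":1,"twist":0.125}
    - {"jaw":1,"twist":0.125}
    - {"jaw":1,"twist":0.125}
    - {"jaw":1,"twist":0.125}
    - {"jaw":1,"twist":0.125}
    - {"jaw":1,"twist":0.125}
    - {"jaw":1,"twist":0.125}

```text
$.increments[0]: bad value
```

```bash
cat > look.py <<'E'
from h import *
import sys
s=arm.get_state();info=arm.camera_info("wrist")
a=arm.grab_frame("wrist");cv2.imwrite(sys.argv[1],a)
print(s["t"],np.round(s["eef_pos"],4),np.round(s["ee_rot"],4),"F",np.round(s["force"],1),"w",s["width"],s["gripper_force"],"q",np.round(s["q"],2))
for n in sys.argv[2:]:
  for r in arm.silhouettes("wrist",n)[:3]:
    m=r["pixels"].astype(np.uint8);p=np.argwhere(r["pixels"])[:,::-1]
    P=np.array([ray("wrist",x,.022,info)[:2] for x in p[::5]])
    R=cv2.minAreaRect((P*1000).astype(np.float32));B=cv2.boxPoints(R)
    d=P-P.mean(0);w,V=np.linalg.eigh(np.cov(d.T))
    print(n,round(r["score"],2),"box(mm,mm,deg)",np.round(R[0],1),np.round(R[1],1),"axis",np.degrees(np.arctan2(V[1,1],V[0,1])).round(2),"mean",P.mean(0).round(4),"px",p.min(0),p.max(0))
  if n in("bar","rest","carrier"):
   for r in arm.pinpoint("wrist","bar_mid" if n=="bar" else n)[:3]: print(n,"pin",round(r["score"],2),np.round(r["position"],4))
E
python3 look.py pics/w1.png bar
```

```text
1.0 [0.2263 0.6359 0.2922] [-3.1415  0.     -0.3418] F [ 0.4 -0.2  0.4] w 0.08731125509695296 0.0 q [ 1.52  0.36  0.01  0.   -1.22 -0.29]
bar 0.97 box(mm,mm,deg) [303.5 352.7] [170.5  44.1] axis -135.75 mean [0.3019 0.3551] px [433   0] [559  94]
bar pin 0.95 [0.2602 0.3184 0.0166]
```

View pics/w1.png

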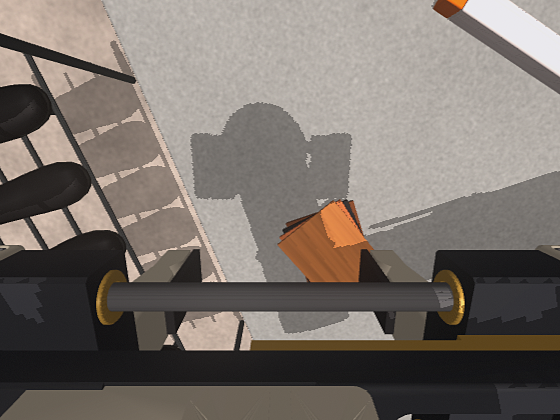

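The calls were refused and the arm hasn't moved. The wrist view still shows the start pose, with the long bar's end at (500,40). I'll retry with every key given in each row.

>>> move_arm:
  increments:
    - {"jaw":1,"dx":0.032,"dy":0.017,"dz":0,"twist":0}
    - {"jaw":1,"dx":0.032,"dy":0.017,"dz":0,"twist":0}
    - {"jaw":1,"dx":0.032,"dy":0.017,"dz":0,"twist":0}
    - {"jaw":1,"dx":0.032,"dy":0.017,"dz":0,"twist":0}
    - {"jaw":1,"dx":0.032,"dy":0.017,"dz":0,"twist":0}
    - {"jaw":1,"dx":0.032,"dy":0.017,"dz":0,"twist":0}
    - {"jaw":1,"dx":0.032,"dy":0.017,"dz":0,"twist":0}
    - {"jaw":1,"dx":0.032,"dy":0.017,"dz":0,"twist":0}
    - {"jaw":1,"dx":0.032,"dy":0.017,"dz":0,"twist":0}
    - {"jaw":1,"dx":0.032,"dy":0.017,"dz":0,"twist":0}
    - {"jaw":1,"dx":0.032,"dy":0.017,"dz":0,"twist":0}
    - {"jaw":1,"dx":0.031,"dy":0.018,"dz":0,"twist":0}

```text
t: 2.15
eef_pos: [0.5195, 0.313, 0.2924]
ee_rot: [-3.141, -0.0, -0.342]
force: [0.1, 0.2, -0.1]
width: 0.0876
gripper_force: 0.0
```

>>> move_arm:
  increments:
    - {"jaw":1,"dx":0,"dy":0,"dz":0,"twist":0.125}
    - {"jaw":1,"dx":0,"dy":0,"dz":0,"twist":0.125}
    - {"jaw":1,"dx":0,"dy":0,"dz":0,"twist":0.125}
    - {"jaw":1,"dx":0,"dy":0,"dz":0,"twist":0.125}
    - {"jaw":1,"dx":0,"dy":0,"dz":0,"twist":0.125}
    - {"jaw":1,"dx":0,"dy":0,"dz":0,"twist":0.125}
    - {"jaw":1,"dx":0,"dy":0,"dz":0,"twist":0.125}
    - {"jaw":1,"dx":0,"dy":0,"dz":0,"twist":0.125}
    - {"jaw":1,"dx":0,"dy":0,"dz":0,"twist":0.125}
    - {"jaw":1,"dx":0,"dy":0,"dz":0,"twist":0.125}
    - {"jaw":1,"dx":0,"dy":0,"dz":0,"twist":0.125}
    - {"jaw":1,"dx":0,"dy":0,"dz":0,"twist":0.125}

```text
t: 3.15
eef_pos: [0.5184, 0.3144, 0.2922]
ee_rot: [-3.142, 0.0, -1.848]
force: [0.1, 0.4, -0.3]
width: 0.0878
gripper_force: 0.0
```

```bash
python3 look.py pics/w2.png bar rest carrier
```

```text
3.15 [0.5184 0.3144 0.2922] [-3.1415e+00  1.0000e-04 -1.8480e+00] F [ 0.1  0.4 -0.3] w 0.08779863236353405 0.0 q [ 0.87  0.25 -0.15  0.   -1.18 -1.14]
bar 0.96 box(mm,mm,deg) [465.3 488.2] [109.1  25. ] axis 80.73 mean [0.469  0.5011] px [346 267] [367 339]
bar 0.93 box(mm,mm,deg) [792.4 168.2] [189.7  35.9] axis 48.65 mean [0.7754 0.1541] px [ 0 49] [ 52 212]
bar 0.78 box(mm,mm,deg) [517.7 312.3] [198.9  24.1] axis 72.6 mean [0.5158 0.3056] px [271 100] [293 266]
bar pin 0.94 [0.2626 0.3193 0.0135]
bar pin 0.76 [0.4716 0.5426 0.0118]
bar pin 0.74 [0.7995 0.171  0.0093]
rest 0.95 box(mm,mm,deg) [625.2  88.4] [ 17.9 100.2] axis 163.07 mean [0.6205 0.0864] px [69  0] [169  20]
rest pin 0.16 [0.5134 0.3141 0.0015]
carrier 0.9 box(mm,mm,deg) [625.3  88.4] [ 17.9 102.3] axis 162.81 mean [0.6201 0.0864] px [68  0] [171  20]
```

View pics/w2.png

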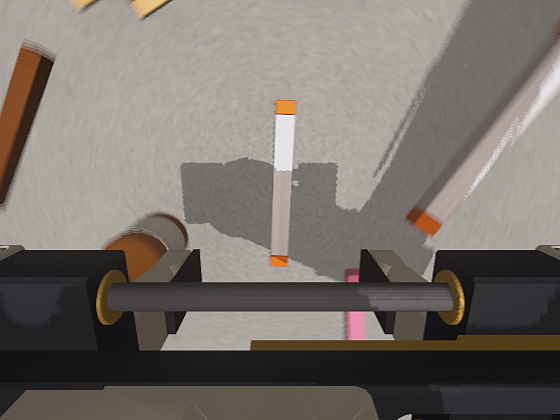

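The wrist view shows the bar running from (285,105) to (279,262), centred between the fingers, with the bottle clear at (150,240). I'll descend and grip.

>>> move_arm:
  increments:
    - {"jaw":1,"dx":0,"dy":0,"dz":0.03,"twist":0.03}
    - {"jaw":1,"dx":0,"dy":0,"dz":0.03,"twist":0}
    - {"jaw":1,"dx":0,"dy":0,"dz":0.03,"twist":0}
    - {"jaw":1,"dx":0,"dy":0,"dz":0.03,"twist":0}
    - {"jaw":1,"dx":0,"dy":0,"dz":0.03,"twist":0}
    - {"jaw":1,"dx":0,"dy":0,"dz":0.03,"twist":0}
    - {"jaw":1,"dx":0,"dy":0,"dz":0.02,"twist":0}
    - {"jaw":1,"dx":0,"dy":0,"dz":0.015,"twist":0}
    - {"jaw":1,"dx":0,"dy":0,"dz":0.005,"twist":0}
    - {"jaw":1,"dx":0,"dy":0,"dz":0.002,"twist":0}
    - {"jaw":1,"dx":0,"dy":0,"dz":0,"twist":0}

```text
t: 4.42
eef_pos: [0.5186, 0.3146, 0.0703]
ee_rot: [-3.141, -0.0, -1.871]
force: [-0.3, -0.5, 0.3]
width: 0.0876
gripper_force: 0.0
```

>>> move_arm:
  increments:
    - {"jaw":-1,"dx":0,"dy":0,"dz":0,"twist":0}
    - {"jaw":-1,"dx":0,"dy":0,"dz":0,"twist":0}
    - {"jaw":-1,"dx":0,"dy":0,"dz":0,"twist":0}
    - {"jaw":-1,"dx":0,"dy":0,"dz":0,"twist":0}
    - {"jaw":-1,"dx":0,"dy":0,"dz":0,"twist":0}
    - {"jaw":-1,"dx":0,"dy":0,"dz":0,"twist":0}
    - {"jaw":-1,"dx":0,"dy":0,"dz":0,"twist":0}
    - {"jaw":-1,"dx":0,"dy":0,"dz":0,"twist":0}
    - {"jaw":-1,"dx":0,"dy":0,"dz":0,"twist":0}
    - {"jaw":-1,"dx":0,"dy":0,"dz":0,"twist":0}
  force: 30

```text
t: 5.25
eef_pos: [0.5184, 0.3144, 0.0701]
ee_rot: [3.142, -0.0, -1.872]
force: [-1.2, -0.2, -0.4]
width: 0.0268
gripper_force: 0.0
```

Not closed on the bar yet, so I'll give the fingers more time and then lift.

>>> move_arm:
  increments:
    - {"jaw":-1,"dx":0,"dy":0,"dz":0,"twist":0}
    - {"jaw":-1,"dx":0,"dy":0,"dz":0,"twist":0}
    - {"jaw":-1,"dx":0,"dy":0,"dz":0,"twist":0}
    - {"jaw":-1,"dx":0,"dy":0,"dz":0,"twist":0}

```text
t: 5.58
eef_pos: [0.5183, 0.3144, 0.0701]
ee_rot: [3.141, -0.0, -1.872]
force: [-0.6, 0.8, -0.2]
width: 0.0219
gripper_force: 30.0
```

>>> move_arm:
  increments:
    - {"jaw":-1,"dx":0,"dy":0,"dz":-0.01,"twist":0}
    - {"jaw":-1,"dx":0,"dy":0,"dz":-0.02,"twist":0}
    - {"jaw":-1,"dx":0,"dy":0,"dz":-0.03,"twist":0}
    - {"jaw":-1,"dx":0,"dy":0,"dz":-0.03,"twist":0}
    - {"jaw":-1,"dx":0,"dy":0,"dz":-0.03,"twist":0}
    - {"jaw":-1,"dx":0,"dy":0,"dz":-0.03,"twist":0}
    - {"jaw":-1,"dx":0,"dy":0,"dz":-0.03,"twist":0}
    - {"jaw":-1,"dx":0,"dy":0,"dz":-0.02,"twist":0}
    - {"jaw":-1,"dx":0,"dy":0,"dz":0,"twist":0}

```text
t: 6.33
eef_pos: [0.5199, 0.3154, 0.2764]
ee_rot: [-3.137, 0.007, -1.871]
force: [-0.1, 0.7, -0.6]
width: 0.0218
gripper_force: 30.0
```

```bash
python3 look.py pics/w3.png bar; python3 - <<'E'
from h import *
a=arm.grab_frame("scene")
for c in("scene",):
  for n in("rest","bar_mid"):
    for r in arm.pinpoint(c,n)[:4]: print(n,round(r["score"],2),np.round(r["position"],4))
E
```

```text
6.3333 [0.5199 0.3154 0.2764] [-3.1368  0.0072 -1.8711] F [-0.1  0.7 -0.6] w 0.021818862195158925 29.999800622463226 q [ 0.87  0.26 -0.17  0.   -1.13 -1.17]
bar 0.89 box(mm,mm,deg) [786.8 163.2] [174.2  35.3] axis 50.79 mean [0.7647 0.1459] px [ 0 48] [ 41 211]
bar 0.88 box(mm,mm,deg) [282.7 325.6] [230.1  45.9] axis -136.65 mean [0.2851 0.326 ] px [414  21] [559 233]
bar 0.61 box(mm,mm,deg) [531.9 343.1] [336.8  55.7] axis 72.65 mean [0.5217 0.3103] px [253  58] [306 340]
bar pin 0.92 [0.5199 0.314  0.2185]
bar pin 0.92 [0.2612 0.3194 0.0135]
bar pin 0.61 [0.7984 0.172  0.0114]
rest 0.8 [ 0.6076 -0.0064  0.0773]
bar_mid 0.88 [0.2626 0.3108 0.0143]
bar_mid 0.63 [0.5184 0.3169 0.2131]
bar_mid 0.63 [0.4699 0.5441 0.0096]
bar_mid 0.58 [0.8004 0.17   0.0124]
```

View pics/w3.png

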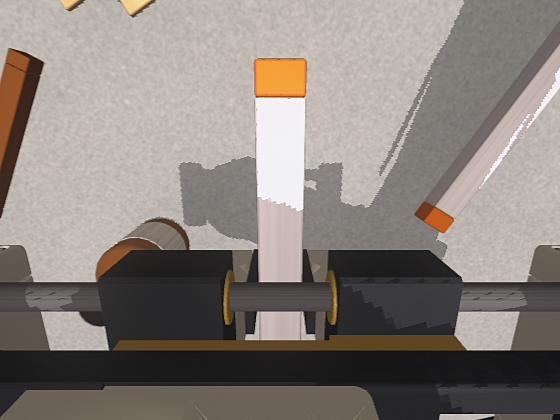

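The bar is held squarely at its middle, with its end cap at (280,78). Next I'll move beside the carrier and turn to the carrier's angle, to measure the notches from close by.

>>> move_arm:
  increments:
    - {"jaw":-1,"dx":0.03,"dy":-0.008,"dz":0,"twist":0}
    - {"jaw":-1,"dx":0.03,"dy":-0.008,"dz":0,"twist":0}
    - {"jaw":-1,"dx":0.03,"dy":-0.008,"dz":0,"twist":0}
    - {"jaw":-1,"dx":0.03,"dy":-0.008,"dz":0,"twist":0}
    - {"jaw":-1,"dx":0.03,"dy":-0.008,"dz":0,"twist":0}
    - {"jaw":-1,"dx":0.03,"dy":-0.008,"dz":0,"twist":0}
    - {"jaw":-1,"dx":0,"dy":0,"dz":0,"twist":-0.108}
    - {"jaw":-1,"dx":0,"dy":0,"dz":0,"twist":-0.108}
    - {"jaw":-1,"dx":0,"dy":0,"dz":0,"twist":-0.108}
    - {"jaw":-1,"dx":0,"dy":0,"dz":0,"twist":-0.108}
    - {"jaw":-1,"dx":0,"dy":0,"dz":0,"twist":-0.108}
    - {"jaw":-1,"dx":0,"dy":0,"dz":0,"twist":0}

```text
t: 7.63
eef_pos: [0.5106, 0.128, 0.2692]
ee_rot: [3.14, -0.001, -1.327]
force: [-0.2, 0.2, -2.0]
width: 0.022
gripper_force: 30.0
```

>>> move_arm:
  increments:
    - {"jaw":-1,"dx":0,"dy":0,"dz":0,"twist":0}
    - {"jaw":-1,"dx":0,"dy":0,"dz":0,"twist":0}

```text
t: 7.8
eef_pos: [0.5107, 0.1282, 0.2697]
ee_rot: [3.141, -0.0, -1.335]
force: [-0.4, -1.1, -1.0]
width: 0.0222
gripper_force: 30.0
```

```bash
python3 look.py pics/w4.png rest carrier
```

```text
7.8 [0.5107 0.1282 0.2697] [ 3.1406e+00 -4.0000e-04 -1.3353e+00] F [-0.4 -1.1 -1. ] w 0.02215079120986134 29.999690651893616 q [ 0.62  0.13 -0.35  0.   -1.09 -0.38]
rest 0.75 box(mm,mm,deg) [542.5  31.6] [127.7 304.3] axis -171.55 mean [0.5681 0.0343] px [131   0] [428 144]
rest 0.51 box(mm,mm,deg) [525.  -16.2] [305.9  92.2] axis -164.05 mean [ 0.5294 -0.024 ] px [145   0] [458 103]
carrier 0.94 box(mm,mm,deg) [535.4   7.5] [292.  133.5] axis -171.51 mean [0.5677 0.0342] px [131   0] [429 145]
```

View pics/w4.png

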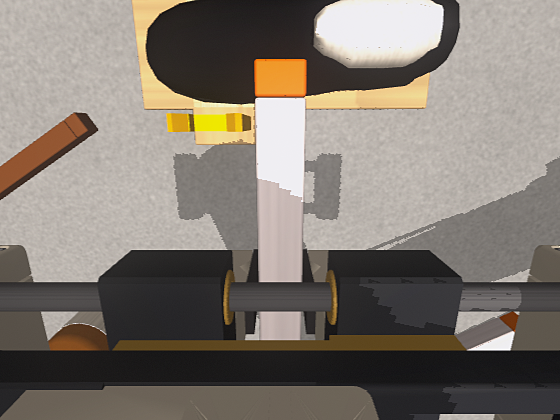

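The bar is parallel to the board's edge (row 108) and the near upright is at (208,122). I'll go a little forward and up so both uprights show.

>>> move_arm:
  increments:
    - {"jaw":-1,"dx":0.02,"dy":0.005,"dz":-0.025,"twist":0}
    - {"jaw":-1,"dx":0.02,"dy":0.005,"dz":-0.025,"twist":0}
    - {"jaw":-1,"dx":0.01,"dy":0,"dz":-0.01,"twist":0}
    - {"jaw":-1,"dx":0,"dy":0,"dz":0,"twist":0}
    - {"jaw":-1,"dx":0,"dy":0,"dz":0,"twist":0}

```text
t: 8.47
eef_pos: [0.5131, 0.0771, 0.3302]
ee_rot: [-3.14, 0.001, -1.334]
force: [0.1, -1.1, -2.9]
width: 0.0218
gripper_force: 30.0
```

```bash
cat > yel.py <<'E'
from h import *
import sys
s=arm.get_state();print(s["t"],np.round(s["eef_pos"],4),np.round(s["ee_rot"],4))
for c in("wrist","top"):
  info=arm.camera_info(c);a=arm.grab_frame(c)
  if c=="wrist":
    cv2.imwrite("pics/y.png",cv2.resize(a[0:260,60:330],None,fx=2.9,fy=2.3))
    for r in arm.pinpoint(c,"rest")[:2]: print("rest",round(r["score"],2),np.round(r["position"],4))
  print(c,"cam",np.array(info["extrinsics"])[:3,3].round(3))
  hsv=cv2.cvtColor(a,cv2.COLOR_BGR2HSV)
  for nm,lo in(("all",(22,190,90)),("bright",(26,190,215))):
    m=cv2.inRange(hsv,lo,(36,255,255));n,l,st,ce=cv2.connectedComponentsWithStats(m)
    for i in range(1,n):
      if st[i,4]>20:
        x,y,w,h,_=st[i]
        print(c,nm,st[i],ce[i].round(1),"z.11",ray(c,ce[i],.11,info)[:2].round(4),"z.08",ray(c,ce[i],.08,info)[:2].round(4))
E
python3 yel.py
```

```text
8.4667 [0.5131 0.0771 0.3302] [-3.1405e+00  9.0000e-04 -1.3336e+00]
wrist cam [0.532 0.004 0.423]
wrist all [170   3  21  23 331] [179.9  13.8] z.11 [ 0.6396 -0.0671] z.08 [ 0.65   -0.0739]
wrist all [193   3  44  28 726] [215.   19.4] z.11 [ 0.6088 -0.0701] z.08 [ 0.6162 -0.0772]
wrist all [209 165   6   7  22] [211.  167.4] z.11 [0.5896 0.0597] z.08 [0.5951 0.0651]
wrist all [214 165   6  10  21] [216.5 168.7] z.11 [0.5839 0.0597] z.08 [0.5889 0.0651]
wrist bright [231  11   5  10  44] [233.   15.9] z.11 [ 0.5938 -0.0764] z.08 [ 0.5998 -0.0841]
wrist bright [194  14  31  16 448] [208.4  21.8] z.11 [ 0.6142 -0.0669] z.08 [ 0.6221 -0.0736]
top cam [0.438 0.078 1.46 ]
top all [345 165  11  22 131] [349.3 176.4] z.11 [ 0.6167 -0.0673] z.08 [ 0.6207 -0.0706]
top bright [348 172   5   9  31] [350.  175.8] z.11 [ 0.6184 -0.0695] z.08 [ 0.6224 -0.0728]
```

View pics/y.png

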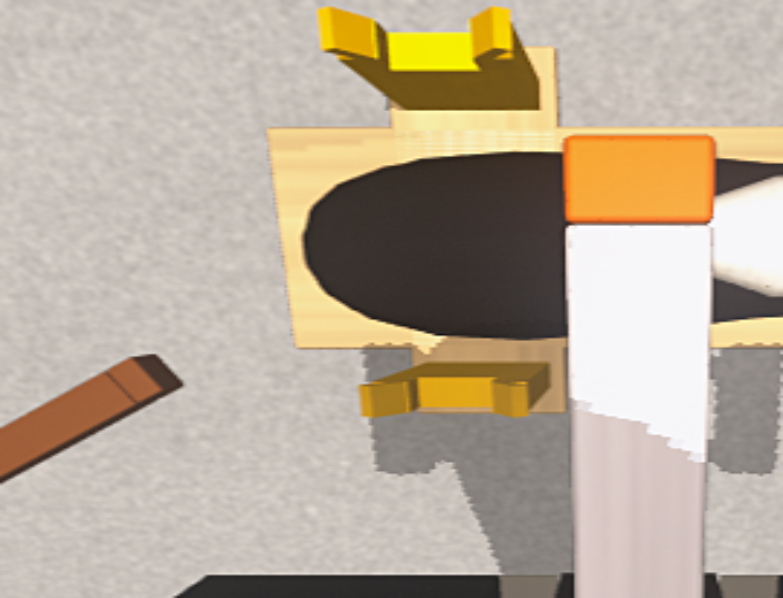

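Both notch floors are clear. The far floor is at image (208,22) and the near one at (217,171); at z = 0.08 they lie 144.7 mm apart, against the specified 144. Their midpoint is (0.6055, -0.0033), and the tool yaw already matches. I'll go above it and come down.

>>> move_arm:
  increments:
    - {"jaw":-1,"dx":0.02,"dy":-0.0142,"dz":0,"twist":0}
    - {"jaw":-1,"dx":0.02,"dy":-0.0142,"dz":0,"twist":0}
    - {"jaw":-1,"dx":0.02,"dy":-0.0142,"dz":0,"twist":0}
    - {"jaw":-1,"dx":0.02,"dy":-0.0142,"dz":0,"twist":0}
    - {"jaw":-1,"dx":0.02,"dy":-0.0142,"dz":0,"twist":0}
    - {"jaw":-1,"dx":0,"dy":0,"dz":0.03,"twist":0}
    - {"jaw":-1,"dx":0,"dy":0,"dz":0.03,"twist":0}
    - {"jaw":-1,"dx":0,"dy":0,"dz":0.03,"twist":0}
    - {"jaw":-1,"dx":0,"dy":0,"dz":0.03,"twist":0}
    - {"jaw":-1,"dx":0,"dy":0,"dz":0.01,"twist":0}
    - {"jaw":-1,"dx":0,"dy":0,"dz":0,"twist":0}
    - {"jaw":-1,"dx":0,"dy":0,"dz":0,"twist":0}

```text
t: 9.62
eef_pos: [0.606, -0.0027, 0.2002]
ee_rot: [3.141, -0.001, -1.331]
force: [0.2, -0.2, -1.0]
width: 0.0219
gripper_force: 30.0
```

```bash
python3 - <<'E'
from h import *
s=arm.get_state();print(s["t"],np.round(s["eef_pos"],4),np.round(s["ee_rot"],4),s["force"])
b=arm.grab_frame("scene")
cv2.imwrite("pics/s2.png",cv2.resize(b[130:270,160:340],None,fx=4,fy=4,interpolation=cv2.INTER_CUBIC))
for n in("bar_mid","rest"):
  for r in arm.pinpoint("scene",n)[:4]: print(n,round(r["score"],2),np.round(r["position"],4))
E
```

```text
9.6167 [ 0.606  -0.0027  0.2002] [ 3.1405e+00 -7.0000e-04 -1.3309e+00] [ 0.1942085  -0.23036388 -0.99765007]
bar_mid 0.82 [0.2638 0.3107 0.0136]
bar_mid 0.8 [0.8026 0.1694 0.0129]
bar_mid 0.78 [ 0.602  -0.0038  0.1366]
bar_mid 0.59 [0.4698 0.5421 0.0115]
rest 0.67 [ 0.6048 -0.0021  0.0782]
```

View pics/s2.png

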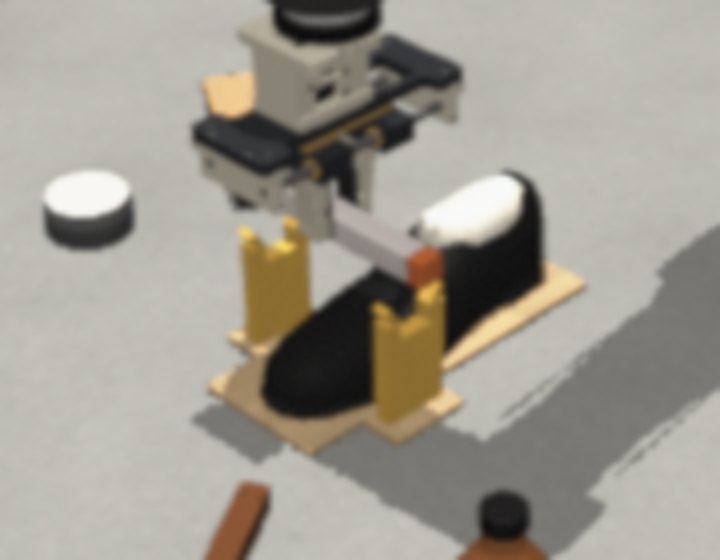

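The bar, with its cap at crop (424,267), hangs over the notches at (408,305) and (275,240) and points along the line between them. I'll lower it slowly.

>>> move_arm:
  increments:
    - {"jaw":-1,"dx":0,"dy":0,"dz":0.01,"twist":0}
    - {"jaw":-1,"dx":0,"dy":0,"dz":0.01,"twist":0}
    - {"jaw":-1,"dx":0,"dy":0,"dz":0.008,"twist":0}
    - {"jaw":-1,"dx":0,"dy":0,"dz":0.006,"twist":0}
    - {"jaw":-1,"dx":0,"dy":0,"dz":0.005,"twist":0}
    - {"jaw":-1,"dx":0,"dy":0,"dz":0.004,"twist":0}
    - {"jaw":-1,"dx":0,"dy":0,"dz":0.003,"twist":0}
    - {"jaw":-1,"dx":0,"dy":0,"dz":0,"twist":0}

```text
t: 10.43
eef_pos: [0.6054, -0.0031, 0.1534]
ee_rot: [3.141, 0.0, -1.332]
force: [-0.1, -0.2, -1.6]
width: 0.022
gripper_force: 30.0
```

>>> move_arm:
  increments:
    - {"jaw":-1,"dx":0,"dy":0,"dz":0.002,"twist":0}
    - {"jaw":-1,"dx":0,"dy":0,"dz":0.001,"twist":0}
    - {"jaw":-1,"dx":0,"dy":0,"dz":0,"twist":0}

```text
t: 10.68
eef_pos: [0.6057, -0.003, 0.1512]
ee_rot: [-3.141, 0.0, -1.332]
force: [-0.8, -0.3, -1.4]
width: 0.0218
gripper_force: 30.0
```

>>> move_arm:
  increments:
    - {"jaw":-1,"dx":0,"dy":0,"dz":0.001,"twist":0}
    - {"jaw":-1,"dx":0,"dy":0,"dz":0,"twist":0}
    - {"jaw":-1,"dx":0,"dy":0,"dz":0,"twist":0}

```text
t: 10.93
eef_pos: [0.6057, -0.003, 0.1503]
ee_rot: [-3.141, 0.0, -1.332]
force: [0.4, 0.1, -1.7]
width: 0.0219
gripper_force: 30.0
```

>>> move_arm:
  increments:
    - {"jaw":-0.3,"dx":0,"dy":0,"dz":0,"twist":0}
    - {"jaw":-0.2,"dx":0,"dy":0,"dz":0,"twist":0}
    - {"jaw":-0.1,"dx":0,"dy":0,"dz":0,"twist":0}
    - {"jaw":0,"dx":0,"dy":0,"dz":0,"twist":0}
    - {"jaw":0.1,"dx":0,"dy":0,"dz":0,"twist":0}
    - {"jaw":0.1,"dx":0,"dy":0,"dz":0,"twist":0}
    - {"jaw":0.1,"dx":0,"dy":0,"dz":0,"twist":0}
    - {"jaw":0.1,"dx":0,"dy":0,"dz":0,"twist":0}

```text
t: 11.6
eef_pos: [0.6057, -0.003, 0.1502]
ee_rot: [-3.142, -0.0, -1.332]
force: [0.5, -0.3, 0.5]
width: 0.0482
gripper_force: 0.0
```

Released. I'll retreat straight up.

>>> move_arm:
  increments:
    - {"jaw":0.1,"dx":0,"dy":0,"dz":-0.01,"twist":0}
    - {"jaw":0.1,"dx":0,"dy":0,"dz":-0.02,"twist":0}
    - {"jaw":0.1,"dx":0,"dy":0,"dz":-0.03,"twist":0}
    - {"jaw":0.1,"dx":0,"dy":0,"dz":-0.03,"twist":0}
    - {"jaw":0.1,"dx":-0.03,"dy":0,"dz":-0.03,"twist":0}
    - {"jaw":0.1,"dx":-0.04,"dy":0,"dz":-0.01,"twist":0}
    - {"jaw":0.1,"dx":-0.03,"dy":0,"dz":0,"twist":0}
    - {"jaw":0.1,"dx":0,"dy":0,"dz":0,"twist":0}
    - {"jaw":0.1,"dx":0,"dy":0,"dz":0,"twist":0}
    - {"jaw":0.1,"dx":0,"dy":0,"dz":0,"twist":0}

```text
t: 12.43
eef_pos: [0.582, 0.0936, 0.2801]
ee_rot: [-3.141, -0.0, -1.331]
force: [-0.3, 0.1, -0.4]
width: 0.0486
gripper_force: 0.0
```

```bash
python3 - <<'E'
from h import *
w=arm.grab_frame("wrist");b=arm.grab_frame("scene")
cv2.imwrite("pics/end.png",np.hstack([cv2.resize(w[:260,60:400],(400,306)),cv2.resize(b[150:270,180:340],(400,306))]))
for c in("wrist","scene"):
 for n in("bar_mid","rest","shoe"):
  for r in arm.pinpoint(c,n)[:4]:
    p=np.array(r["position"])
    if np.hypot(*(p[:2]-[.6055,-.0033]))<.06: print(c,n,round(r["score"],2),p.round(4))
E
```

```text
wrist bar_mid 0.69 [ 0.6073 -0.0025  0.0936]
wrist shoe 0.59 [0.6026 0.0059 0.0033]
scene bar_mid 0.56 [6.041e-01 4.000e-04 9.150e-02]
scene rest 0.55 [ 0.6049 -0.0043  0.076 ]
scene shoe 0.79 [0.6062 0.003  0.0133]
```

View pics/end.png

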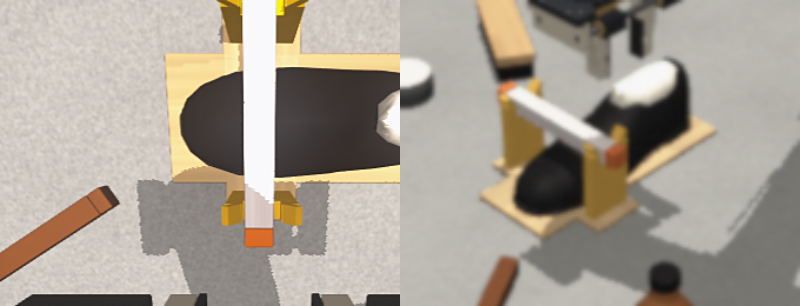

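The bar lies down in both notches, with an end past each upright (caps at (508,90) and (615,155) in the scene half). Its centre measures about 0.092 m high, against 0.091 m expected, and the gripper is clear. Handing in.

```bash
python3 -c "
from station import arm
print(arm.job_done())"
```

```text
the job is handed in; nothing more can be done
None
```

The small orange-capped bar is released and lies level in both notches over the shoe's toe, in about 12.5 s of the 38 s allowed; the job is handed in, but no verdict was returned.

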